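# Lock the vial block on the shaker

### The job

Secure the vial block on the shaker: push the block along its rails until it is fully home against the back fence, then push the lock lever sideways out of its open position, past the first click and on to the second stop, so that its bolt lies across the front of the block. Only push with the fingertips: do not lift the block or pinch the lever, leave the jar, flask, beaker and loose tube where they stand, and finish with the hand clear.

Things in the scene. Friction and masses are not known exactly. Their poses are not given: they have to be found in the camera images.
- shaker: Fixed low bench shaker, white with a bare metal deck, top 50 mm above the table. Origin at table height; x points away from the robot, y left, z up. Deck x -115..125, y -180..180 mm. Guide rails 8 mm high along x, inner faces at y +-62. Back fence 24 mm high, face at x = 90. Bolt keeper at x -20..10, y -88..-74, 32 mm high. Dial (36 mm dia, 17 high) at x -75, y 130: not part of the job.
- block: Loose grey vial block, 90 (x) x 120 (y) x 32 mm, with fixed white-capped vials up to 54 mm above its underside; 0.3 to 0.65 kg. On the deck between the rails (2 mm play each side), 25 to 55 mm short of the fence. Origin at the centre of its underside; axes as the shaker's. Home when its far face touches the fence: origin at shaker x = 45 mm, front face at x = 0.
- block_front (a point): Middle of the block's flat front face (the side towards the robot), 16 mm above the deck: where to push it, towards the shaker's +x.
- lever_handle (a point): Top centre of the lock lever's upright black handle near the deck's right front: a flat tab 30 mm (shaker x) x 14 mm (shaker y), 5 to 51 mm above the deck, at shaker x = -60 mm. Open: shaker y = -138 mm; it slides only along the shaker's +y (left, towards the block), to y = -88 mm at the second stop. A steel arm 12 to 26 mm above the deck joins it to the bolt.
- lever (a joint): Travel of the lock lever in m: 0 open, 0.025 first detent (half latched), 0.050 second stop (locked, hard end). Spring detents with humps at about 0.0125 and 0.0375: past a hump it snaps to within 3 mm of the next position; 4 to 8 N is needed to pass each hump. It stays in a detent when let go, with a few mm of loose play.
- bolt_tip (a point): Centre of the lever's bolt at its +y end. The bolt is a steel bar 10 mm thick (shaker x -15 to -5), 70 mm long in y, 12 to 26 mm above the deck, moving with the lever; its tip is at shaker y -75 mm when open, -25 mm when locked. It passes 5 mm in front of the block when that is home, and runs into the block's side when it is not.
- jar: Bystander: loose white jar, 64 mm dia, 95 mm tall, on the table; origin at its underside.
- flask: Bystander: loose bottle, 56 mm dia, 130 mm tall, on the table; origin at its underside.
- beaker: Bystander: loose glass beaker, 66 mm dia, 80 mm tall, on the table; origin at its underside.
- tube: Bystander: loose capped amber tube, 22 mm dia, 55 mm tall, standing on the left part of the deck; origin at its underside.
Mind the look-alikes: they are no part of the job. Of the things shaped like the block, the grey one is meant.

How it is judged:
By the outcome, as a careful person would: the job done as asked, in the order asked, and still so for the second after the job is handed in, with the robot touching nothing.
It also fails if it takes over 43 s, if anything falls off the work surface, if the arm or the gripper's body presses on something with over 40 N, if the wrist force passes 120 N, or if a joint passes its speed limit or range.

### The arm

A 6-joint arm with a two-finger parallel gripper is mounted at the origin on the work surface. World frame = base frame: x ahead of the robot, y to its left, z up, the work surface at z = 0. Lengths are in mm, angles in rad, forces in N, time in s.
With the tool pointing down it reaches from about 300 to 775 mm from the base axis. Payload 14.6 kg.
Tool frame: the origin (TCP) lies midway between the tips of the shut fingers; the grasp point (between the pads) lies 19 mm behind it; z points along the fingers, y is the direction in which the jaws open and shut (so a half turn about z gives the same grasp; the last joint's range is limited). The gripper opens to 94 mm and grips with 3 to 60 N. Pads are 16 mm wide; open, the fingers measure 119 mm over their backs; the gripper's body (75 mm by 177 mm) begins 78 mm behind the grasp point.
Start: joints at [-1.317, 0.3, 1.521, -0, 1.321, -0.067], TCP at [173.422, -521.933, 205.446] pointing down, gripper open.
Joint ranges: [-3.03, 3.03], [-0.79, 2.21], [0.23, 2.52], [-1.04, 4.18], [0, 3.07], [-2.55, 2.55]. Speed limits (rad/s): [2.22, 2.22, 2.57, 3.14, 3.14, 3.14].

### API

Orientations are given as [roll, pitch, yaw] about the fixed x, y, z axes, in that order (R = Rz(yaw) Ry(pitch) Rx(roll)).
In Python, from cell import manip gives the robot as it stands.
- The arm moves only by the tool play_rows, never from a script. Its argument "commands" is a list of rows, each an object of numbers: "x", "y", "z": the shift along the tool's x, y, z in m; "wx", "wy", "wz": the turn, a rotation vector about the tool's x, y, z in degrees; "grip": the opening, from 0 (shut) to 1 (fully open). In form: [{"x": .., "y": .., "z": .., "wx": .., "wy": .., "wz": .., "grip": ..}, ...]. A call has 1 to 20 rows; each row shifts and turns the commanded pose from where the row before left it, along the tool's axes as they then stand; what a row does not reach is not made up. A row lasts 1/8 s, in which the tool goes at most 62.5 mm and 10.7 degrees, less where a joint would pass 70% of its speed; a pose out of reach is approached as far as the arm can. A call is refused whole if a number of a shift passes 0.0625 or a number of a turn 10.7, either way. A call with a gripper value outside its range is refused whole. The fingers move at their own pace and stop on an object; "squeeze" is the grip in N (left out, the last holds). Time passes only in rows, so rows that do not move let the fingers close. It gives the time, the measured TCP pose, the force and the opening at its end, in the units of the state.
- manip.read_state(): the state, without advancing time (a new reading comes with each control period).
- manip.camera(name): name is "scene" or "top" or "wrist"; returns (picture, depth): 480x640x3 uint8, red, green, blue; 480x640 float32, mm along the optical axis (not along the pixel's ray), 0 where there is no reading.
- manip.camera_info(name): a dict with "intrinsics" (3x3 intrinsics, pixels), "camera_from_world" (4x4, takes a point from world to camera coordinates); the wrist camera has in their place "tool_from_camera" (4x4, takes a point from camera to tool coordinates, whose origin is the TCP and whose axes are the flange's). Camera axes: x right, y up, looking along -z (the intrinsics and any distortion apply to the point x, -y, -z); pixel columns grow to the right and rows downward; lengths in mm; the calibration is good to about 2 mm. A picture is of the moment at which its call begins: read the wrist's pose just before it. camera_info takes no time and is no camera call.
- manip.sign_off(): hands the job in, once; it reports no verdict.
The state is a dict: "clock": time; "joints": joint angles; "qd": joint speeds; "effort": joint torques, N m; "eef_pos": TCP position; "eef_rot": TCP orientation; "wrist_force": force on the tool from outside, world axes, zero at the start; "moment": the same for the moment, N m; "finger_gap": finger opening in mm.
Only numpy, scipy, OpenCV 4.12 (cv2) and the standard library are available. Lean on these libraries where they do the work, as an engineer would, in place of code of your own. Each camera call takes 0.05 s, during which the arm holds its last target.

## Working session

There is one attempt and no reset: what is moved stays moved. The work goes in short steps, Python scripts to look and compute and a tool call to move; the robot and the scene stay as the last step left them, time stands still between calls to the robot, and variables do not carry over. Pictures are saved under pics/ and viewed, and the job is handed in when it is done.

Besides the shell and the picture viewer there is one more tool, called after "Call:" in YAML: its name, and indented under it one key for each argument. play_rows: Moves the arm, as the interface text tells. Its arguments: {"type":"object","properties":{"commands":{"type":"array"},"squeeze":{"type":"number"}},"required":["commands"]}

```bash
ls; mkdir -p pics
python3 - <<'E'
from cell import manip
import cv2,numpy as np
s=manip.read_state();print(s)
for n in ["scene","top"]:
    p,d=manip.camera(n);cv2.imwrite(f"pics/{n}0.png",p[:,:,::-1]);np.save(f"pics/{n}0d.npy",d);np.save(f"pics/{n}0.npy",p)
    print(n,manip.camera_info(n))
E
```

```text
pics
{'clock': 0.0, 'joints': array([-1.31658344e+00,  3.00456611e-01,  1.52157369e+00,  4.21591315e-06,
        1.32068148e+00, -6.66136580e-02]), 'qd': array([ 2.41063540e-03,  8.30932442e-05,  5.65656042e-04, -6.58798004e-05,
        1.95334134e-04, -2.09278390e-04]), 'effort': array([ 4.30283990e-05, -5.31807482e+01, -3.52731550e+01,  7.08829123e-02,
        2.44949665e-02, -1.29725327e-04]), 'eef_pos': array([ 173.37000166, -521.69213206,  204.89740168]), 'eef_rot': array([-3.14047629e+00, -7.85681934e-05,  3.20825454e-01]), 'wrist_force': array([ 0.10365094,  0.31609148, -0.59123518]), 'moment': array([-0.06045254,  0.01058561, -0.02261192]), 'finger_gap': 94.02098772853273}
scene {'intrinsics': array([[440.45101999,   0.        , 318.93129137],
       [  0.        , 440.45101999, 242.25060133],
       [  0.        ,   0.        ,   1.        ]]), 'camera_from_world': array([[-7.69555545e-01,  6.38563615e-01,  4.55774639e-03,
         3.97624133e+02],
       [-4.75232050e-01, -5.77457146e-01,  6.63850694e-01,
         2.17078345e+02],
       [ 4.26542802e-01,  5.08703995e-01,  7.47851244e-01,
        -1.15358685e+03],
       [ 0.00000000e+00,  0.00000000e+00,  0.00000000e+00,
         1.00000000e+00]])}
top {'intrinsics': array([[515.0257538 ,   0.        , 325.01538925],
       [  0.        , 515.0257538 , 247.19882633],
       [  0.        ,   0.        ,   1.        ]]), 'camera_from_world': array([[ 1.10015252e-02, -9.99878737e-01, -1.10216714e-02,
         6.53241057e+01],
       [ 9.87199346e-01,  9.10681081e-03,  1.59231019e-01,
        -5.50882918e+02],
       [-1.59111337e-01, -1.26323709e-02,  9.87179824e-01,
        -1.04201402e+03],
       [ 0.00000000e+00,  0.00000000e+00,  0.00000000e+00,
         1.00000000e+00]])}
```

View pics/scene0.png

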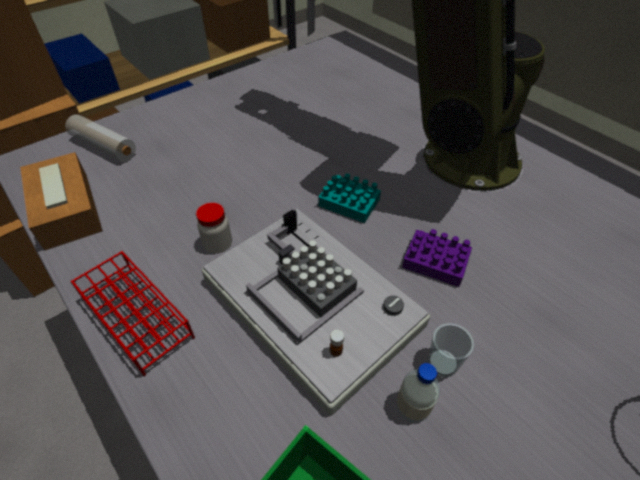

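View pics/top0.png

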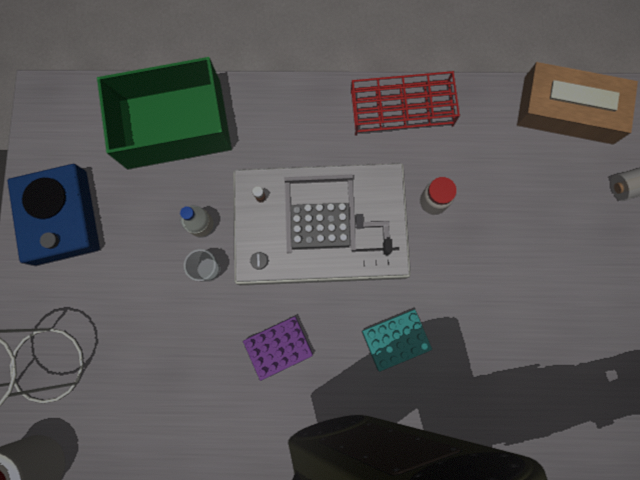

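The top view shows the shaker at about (235–408, 165–283), the grey block around (321, 226), the lever handle near (388, 246) and the jar at (440, 193). I'll measure them next.

```bash
cat > h.py <<'E'
import numpy as np,cv2
from cell import manip
def cloud(name,d):
    i=manip.camera_info(name);K=i["intrinsics"];T=np.linalg.inv(i["camera_from_world"])
    v,u=np.mgrid[:480,:640]
    X=(u-K[0,2])/K[0,0]*d;Y=-(v-K[1,2])/K[1,1]*d
    P=np.stack([X,Y,-d,np.ones_like(d)],-1)@T.T
    return P[...,:3]
def ray(name,u,v,z):
    i=manip.camera_info(name);K=i["intrinsics"];T=np.linalg.inv(i["camera_from_world"])
    r=T[:3,:3]@np.array([(u-K[0,2])/K[0,0],-(v-K[1,2])/K[1,1],-1]);c=T[:3,3]
    return c+r*(z-c[2])/r[2]
E
python3 - <<'E'
from h import *
for n in["top","scene"]:
    p=np.load(f"pics/{n}0.npy");d=np.load(f"pics/{n}0d.npy");P=cloud(n,d)
    x,y,z=np.moveaxis(P,-1,0)
    roi=(x>300)&(x<800)&(y>-350)&(y<350)&(d>0)
    print(n,"table z",np.median(z[roi&(z<20)]))
    m=(roi&(z>42)&(z<58)).astype(np.uint8)
    k,l,st,_=cv2.connectedComponentsWithStats(m)
    j=1+np.argmax(st[1:,4]);mm=l==j
    print("deck z",np.median(z[mm]),st[j])
    c=max(cv2.findContours(mm.astype(np.uint8),0,2)[0],key=cv2.contourArea)
    W=np.array([ray(n,u,v,50)[:2] for u,v in c[:,0]],np.float32)
    r=cv2.minAreaRect(W);print("deck rect",r)
p=np.load("pics/top0.npy");a=p[150:300,220:480]
cv2.imwrite("pics/topc.png",cv2.resize(a[:,:,::-1],None,fx=3,fy=3,interpolation=cv2.INTER_CUBIC))
p=np.load("pics/scene0.npy");a=p[190:350,190:440]
cv2.imwrite("pics/scenec.png",cv2.resize(a[:,:,::-1],None,fx=3.2,fy=3.2,interpolation=cv2.INTER_CUBIC))
E
```

```text
top table z 0.9921398192107063
deck z 50.91388168293008 [  234   164   177   120 14884]
deck rect ((602.36083984375, 81.38221740722656), (246.6357879638672, 365.5739440917969), 2.806579113006592)
scene table z 0.2639780065196078
deck z 50.140715451924734 [  202   209   227   198 16329]
deck rect ((609.8042602539062, 86.1102294921875), (246.2863006591797, 365.6899719238281), 2.8616180419921875)
```

View pics/topc.png

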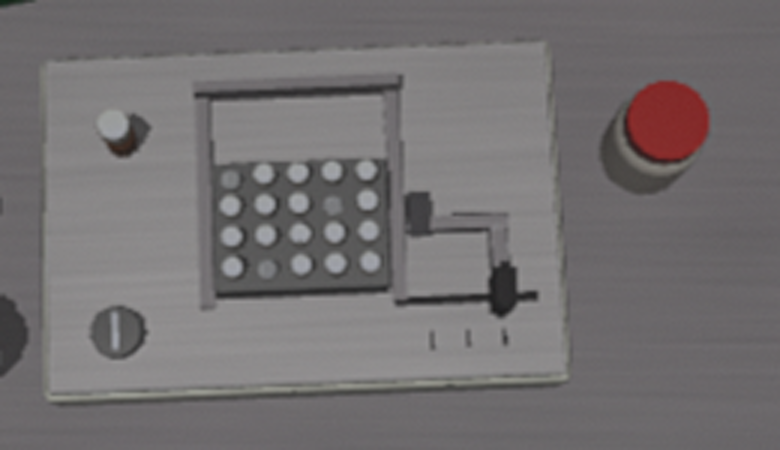

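View pics/scenec.png

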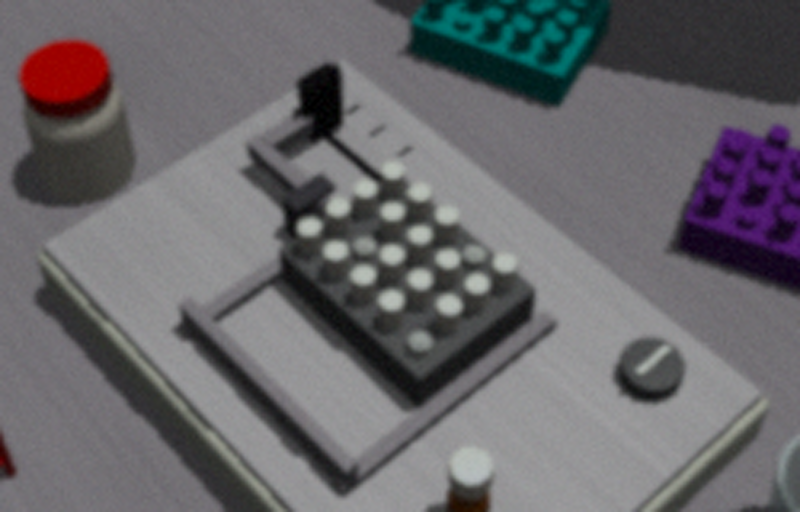

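Run:
```python
from h import *
print(manip.camera_info("wrist"))
for n in["top","scene"]:
    p=np.load(f"pics/{n}0.npy");d=np.load(f"pics/{n}0d.npy");P=cloud(n,d)
    x,y,z=np.moveaxis(P,-1,0);off=np.median(z[(x>300)&(x<800)&(abs(y)<350)&(d>0)&(z<20)]);z=z-off
    roi=(x>400)&(x<800)&(y>-350)&(y<350)&(d>0)
    t=np.radians(2.8);c,s=np.cos(t),np.sin(t);a=c*x+s*y;b=-s*x+c*y
    m=(roi&(z>46)&(z<53)&(a<760)&(b>-180)&(b<280));mm=cv2.morphologyEx(m.astype(np.uint8),cv2.MORPH_OPEN,np.ones((3,3)))>0
    A,B=a[mm],b[mm]
    print(n,"a",np.percentile(A,[0.2,1,99,99.8]),"b",np.percentile(B,[.2,1,99,99.8]))
    # block top z 82
    m=roi&(z>76)&(z<106)&(b>0)&(b<130)&(a>500)&(a<700)
    print(" block/vials a",np.percentile(a[m],[.5,2,98,99.5]),"b",np.percentile(b[m],[.5,2,98,99.5]))
    m=roi&(z>80)&(z<104)&(b>-125)&(b<-40)&(a>480)&(a<600)
    if m.sum():print(" lever top a",a[m].min(),a[m].max(),"b",b[m].min(),b[m].max(),m.sum(),a[m].mean(),b[m].mean())
    hsv=cv2.cvtColor(p,cv2.COLOR_RGB2HSV)
    m=roi&(hsv[...,0]<8)&(hsv[...,1]>150)&(b<-90)
    print(" jar",x[m].mean(),y[m].mean(),m.sum())
```

```text
{'intrinsics': array([[406.02384655,   0.        , 319.43932854],
       [  0.        , 406.02384655, 239.48147255],
       [  0.        ,   0.        ,   1.        ]]), 'tool_from_camera': array([[ 8.01171837e-05,  9.57502069e-01,  2.88426387e-01,
         8.40221275e+01],
       [ 9.99999699e-01, -2.99127365e-04,  7.15253252e-04,
         1.72207613e+00],
       [ 7.71132694e-04,  2.88426243e-01, -9.57501805e-01,
        -1.79313971e+02],
       [ 0.00000000e+00,  0.00000000e+00,  0.00000000e+00,
         1.00000000e+00]])}
top a [488.63575683 490.39777202 724.89290429 726.99228875] b [-127.23443241 -124.76437299  227.55936629  230.90988387]
 block/vials a [548.80380887 549.89296265 637.98931615 696.69656764] b [  0.78847017   2.74532657 109.91980165 111.60633692]
 lever top a 527.8071342735211 595.831506710943 b -90.65802282237092 -44.12707047534175 112 544.3133385126105 -82.47787192530008
 jar 662.7349062583742 -167.38715586332052 543
scene a [490.30829206 492.51962154 728.59294467 729.32841272] b [-126.16867164 -122.37524736  231.60889825  232.72074699]
 block/vials a [552.34039225 555.85701997 639.91873684 640.67939629] b [  1.61508165   3.87200431 112.46580017 113.27555525]
 lever top a 531.2199800724219 560.4788906711582 b -90.59433155746616 -74.26277667461419 166 546.7809740956251 -79.78607058045606
 jar 665.0189087303601 -163.69612024433098 480
```

Shaker frame: yaw about 2.8°, and its origin is at a≈604, b≈53 in axes turned by that yaw. The block's front face is at a≈549–551, about 54 mm short of the fence. I'll turn the tool to align and move over the approach point.

Call:
play_rows:
  commands:
    - {"wz": 7.8, "grip": 0.5}
    - {"wz": 7.8, "grip": 0.5}
    - {"x": 0.0262, "y": -0.0419}
    - {"x": 0.0262, "y": -0.0419}
    - {"x": 0.0262, "y": -0.0419}
    - {"x": 0.0262, "y": -0.0419}
    - {"x": 0.0262, "y": -0.0419}
    - {"x": 0.0262, "y": -0.0419}
    - {"x": 0.0262, "y": -0.0419}
    - {"x": 0.0262, "y": -0.0419}
    - {"x": 0.0262, "y": -0.0419}
    - {"x": 0.0262, "y": -0.0419}
    - {"x": 0.0262, "y": -0.0419}
    - {"x": 0.0262, "y": -0.0419}
    - {"x": 0.0262, "y": -0.0419}
    - {"x": 0.0262, "y": -0.0419}
    - {}
    - {}

```text
$.commands[0]: bad value
```

```bash
cat > w.py <<'E'
from h import *
from scipy.spatial.transform import Rotation as R
import sys
def look(tag):
    s=manip.read_state();p,d=manip.camera("wrist")
    cv2.imwrite(f"pics/{tag}.png",p[:,:,::-1])
    i=manip.camera_info("wrist");K=i["intrinsics"];T=np.eye(4);T[:3,:3]=R.from_euler('xyz',s["eef_rot"]).as_matrix();T[:3,3]=s["eef_pos"];T=T@i["tool_from_camera"]
    v,u=np.mgrid[:480,:640]
    P=(np.stack([(u-K[0,2])/K[0,0]*d,-(v-K[1,2])/K[1,1]*d,-d,np.ones_like(d)],-1)@T.T)[...,:3]
    t=np.radians(2.8);c,q=np.cos(t),np.sin(t)
    a=c*P[...,0]+q*P[...,1];b=-q*P[...,0]+c*P[...,1]
    e=s["eef_pos"]
    print("t",s["clock"],"tcp",e,"yaw deg",np.degrees(s["eef_rot"]),"ab",c*e[0]+q*e[1],-q*e[0]+c*e[1],"F",s["wrist_force"],"gap",s["finger_gap"])
    return p,d,a,b,P[...,2]
E
python3 - <<'E'
from w import *
p,d,a,b,z=look("w1");np.savez("pics/w1.npz",p=p,d=d,a=a,b=b,z=z)
for v,u in [(240,320),(100,320),(300,320),(240,150),(240,500)]: print(v,u,a[v,u],b[v,u],z[v,u])
E
```

```text
t 0.1 tcp [ 173.34786588 -521.72564532  204.96701226] yaw deg [-1.79943177e+02 -3.30655604e-03  1.83782248e+01] ab 147.65473466268762 -529.5707798971596 F [ 0.31106271 -0.64637283  0.19181032] gap 94.24134089629824
240 320 117.02482482134471 -539.9645390275413 -0.131029161854201
100 320 243.2686977074872 -504.7031296070358 -0.369666609275896
300 320 229.09054655762478 -508.83922937120576 384.28374664442254
240 150 72.39125471879957 -378.43633959645456 1.481472286464225
240 500 164.88800916912817 -711.3628045761936 -0.24310672539849065
```

View pics/w1.png

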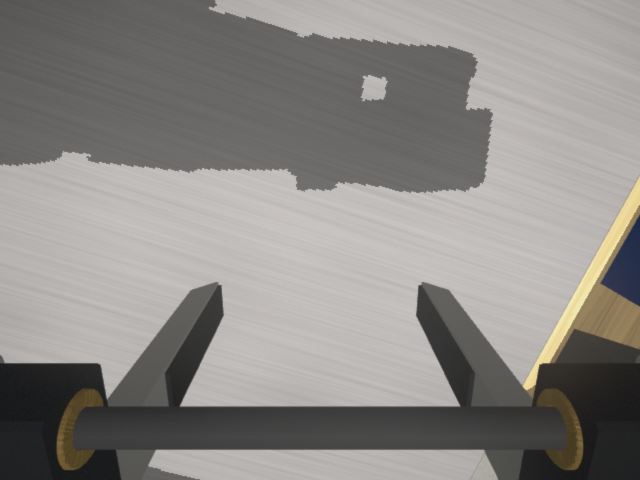

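The call was refused, so nothing moved. The wrist view shows only bare table between the fingertips at (215, 285) and (425, 285). I'll resend with complete rows.

Call:
play_rows:
  commands:
    - {"x": 0, "y": 0, "z": 0, "wx": 0, "wy": 0, "wz": 7.8, "grip": 0.5}
    - {"x": 0, "y": 0, "z": 0, "wx": 0, "wy": 0, "wz": 7.8, "grip": 0.5}
    - {"x": 0.0262, "y": -0.0419, "z": 0, "wx": 0, "wy": 0, "wz": 0, "grip": 0.5}
    - {"x": 0.0262, "y": -0.0419, "z": 0, "wx": 0, "wy": 0, "wz": 0, "grip": 0.5}
    - {"x": 0.0262, "y": -0.0419, "z": 0, "wx": 0, "wy": 0, "wz": 0, "grip": 0.5}
    - {"x": 0.0262, "y": -0.0419, "z": 0, "wx": 0, "wy": 0, "wz": 0, "grip": 0.5}
    - {"x": 0.0262, "y": -0.0419, "z": 0, "wx": 0, "wy": 0, "wz": 0, "grip": 0.5}
    - {"x": 0.0262, "y": -0.0419, "z": 0, "wx": 0, "wy": 0, "wz": 0, "grip": 0.5}
    - {"x": 0.0262, "y": -0.0419, "z": 0, "wx": 0, "wy": 0, "wz": 0, "grip": 0.5}
    - {"x": 0.0262, "y": -0.0419, "z": 0, "wx": 0, "wy": 0, "wz": 0, "grip": 0.5}
    - {"x": 0.0262, "y": -0.0419, "z": 0, "wx": 0, "wy": 0, "wz": 0, "grip": 0.5}
    - {"x": 0.0262, "y": -0.0419, "z": 0, "wx": 0, "wy": 0, "wz": 0, "grip": 0.5}
    - {"x": 0.0262, "y": -0.0419, "z": 0, "wx": 0, "wy": 0, "wz": 0, "grip": 0.5}
    - {"x": 0.0262, "y": -0.0419, "z": 0, "wx": 0, "wy": 0, "wz": 0, "grip": 0.5}
    - {"x": 0.0262, "y": -0.0419, "z": 0, "wx": 0, "wy": 0, "wz": 0, "grip": 0.5}
    - {"x": 0.0262, "y": -0.0419, "z": 0, "wx": 0, "wy": 0, "wz": 0, "grip": 0.5}
    - {"x": 0, "y": 0, "z": 0, "wx": 0, "wy": 0, "wz": 0, "grip": 0.5}
    - {"x": 0, "y": 0, "z": 0, "wx": 0, "wy": 0, "wz": 0, "grip": 0.5}

```text
clock: 2.4
eef_pos: [511.0, 81.4, 205.1]
eef_rot: [3.141, 0.001, 0.049]
wrist_force: [0.1, -0.3, 0.1]
finger_gap: 47.0
```

Run:
```python
from w import *
p,d,a,b,z=look("w2");np.savez("pics/w2.npz",p=p,d=d,a=a,b=b,z=z)
for v,u in [(240,320),(100,320),(150,320)]: print(v,u,a[v,u],b[v,u],z[v,u])
```

```text
t 2.4 tcp [510.95724709  81.4296756  205.11376034] yaw deg [1.79990699e+02 4.97062026e-02 2.79395285e+00] ab 514.3250552161147 56.37231585830082 F [ 0.06253008 -0.33928411  0.07068728] gap 46.96603031833162
240 320 497.25512835370324 54.329750601183996 49.49864953461457
100 320 609.4485828070794 54.40424343641846 103.48203850850462
150 320 575.8022739596364 54.37923681509532 82.87629860234637
```

View pics/w2.png

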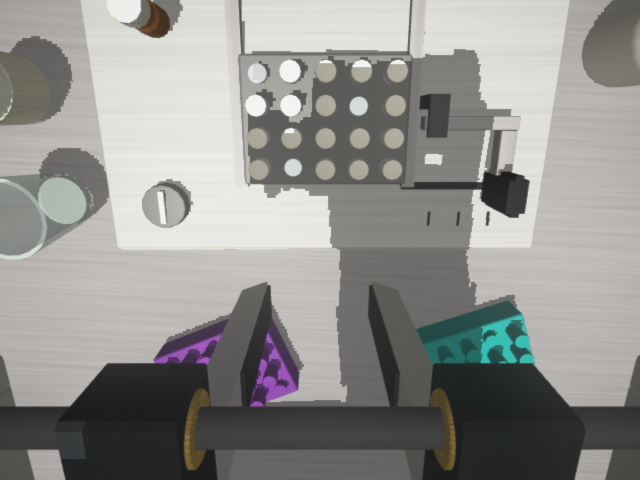

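The wrist view is square with the shaker. The block's front edge is at row ~185 and columns 243–412, the handle is near (505, 190), and the deck's front edge is at row 247. I'll measure from these.

Run:
```python
import numpy as np,cv2
f=np.load("pics/w2.npz");a,b,z=f["a"],f["b"],f["z"]
dk=(abs(z-50)<2)
ed=[]
for u in range(130,525,5):
    v=np.where(dk[:265,u])[0]
    if len(v): ed.append((b[v.max(),u],a[v.max(),u]))
ed=np.array(ed);print("front edge",np.median(ed[:,1]),"slope deg",np.degrees(np.polyfit(ed[:,0],ed[:,1],1)[0]))
for v in (20,150,200,240):
    us=np.where(dk[v])[0];print("deck b at row",v,b[v,us.min()],b[v,us.max()])
bt=(abs(z-82)<2)&(b>-20)&(b<130)
e=[]
for u in range(250,410,5):
    v=np.where(bt[:,u])[0]
    if len(v):e.append((b[v.max(),u],a[v.max(),u],a[v.min(),u]))
e=np.array(e);print("block front",np.median(e[:,1]),"slope",np.degrees(np.polyfit(e[:,0],e[:,1],1)[0]),"back",np.median(e[:,2]))
print("block b",np.percentile(b[bt],[1,99]))
h=(abs(z-101)<3)&(b<-40)&(b>-130)&(a<600);print("handle",h.sum(),a[h].min(),a[h].max(),b[h].min(),b[h].max())
bo=(z>66)&(z<80)&(b<-20)&(b>-130);print("arm",a[bo].min(),a[bo].max(),b[bo].min(),b[bo].max())
j=(z>85)&(b<-130)&(a<720);print("jar pts",j.sum(), b[j].max() if j.any() else 0, a[j].min() if j.any() else 0)
```

```text
front edge 490.9856242262214 slope deg -0.002074772971471014
deck b at row 20 230.51379961782715 -173.29296111671968
deck b at row 150 229.82350736080176 -127.89795626154338
deck b at row 200 270.3025597845508 -128.26098987294046
deck b at row 240 306.8526124849309 -128.85745704106722
block front 551.5410862716604 slope -0.8133522715156876 back 640.1128960749809
block b [ -7.79086004 109.90398791]
handle 819 529.851016028253 559.8211039616477 -92.38889113426568 -76.81897563476727
arm 529.7342182616924 614.7255267262797 -91.80459690836912 -21.381326810940255
jar pts 0 0 0
```

Call:
play_rows:
  commands:
    - {"x": 0, "y": 0.004, "z": 0.036, "wx": 0, "wy": 0, "wz": 0, "grip": 0.5}
    - {"x": 0, "y": 0, "z": 0.036, "wx": 0, "wy": 0, "wz": 0, "grip": 0.5}
    - {"x": 0, "y": 0, "z": 0.036, "wx": 0, "wy": 0, "wz": 0, "grip": 0.5}
    - {"x": 0, "y": 0, "z": 0.035, "wx": 0, "wy": 0, "wz": 0, "grip": 0.5}
    - {"x": 0, "y": 0, "z": 0, "wx": 0, "wy": 0, "wz": 0, "grip": 0.5}
    - {"x": 0.012, "y": 0, "z": 0, "wx": 0, "wy": 0, "wz": 0, "grip": 0.5}
    - {"x": 0.012, "y": 0, "z": 0, "wx": 0, "wy": 0, "wz": 0, "grip": 0.5}
    - {"x": 0.004, "y": 0, "z": 0, "wx": 0, "wy": 0, "wz": 0, "grip": 0.5}
    - {"x": 0.004, "y": 0, "z": 0, "wx": 0, "wy": 0, "wz": 0, "grip": 0.5}
    - {"x": 0.004, "y": 0, "z": 0, "wx": 0, "wy": 0, "wz": 0, "grip": 0.5}
    - {"x": 0.004, "y": 0, "z": 0, "wx": 0, "wy": 0, "wz": 0, "grip": 0.5}
    - {"x": 0.004, "y": 0, "z": 0, "wx": 0, "wy": 0, "wz": 0, "grip": 0.5}

```text
clock: 3.95
eef_pos: [555.7, 80.0, 62.5]
eef_rot: [-3.142, 0.0, 0.049]
wrist_force: [-2.7, -0.1, 2.6]
finger_gap: 47.1
```

Call:
play_rows:
  commands:
    - {"x": 0.005, "y": 0, "z": 0, "wx": 0, "wy": 0, "wz": 0, "grip": 0.5}
    - {"x": 0.005, "y": 0, "z": 0, "wx": 0, "wy": 0, "wz": 0, "grip": 0.5}
    - {"x": 0.005, "y": 0, "z": 0, "wx": 0, "wy": 0, "wz": 0, "grip": 0.5}
    - {"x": 0.005, "y": 0, "z": 0, "wx": 0, "wy": 0, "wz": 0, "grip": 0.5}
    - {"x": 0.005, "y": 0, "z": 0, "wx": 0, "wy": 0, "wz": 0, "grip": 0.5}
    - {"x": 0.005, "y": 0, "z": 0, "wx": 0, "wy": 0, "wz": 0, "grip": 0.5}

```text
clock: 4.7
eef_pos: [585.8, 81.4, 62.4]
eef_rot: [-3.142, 0.0, 0.049]
wrist_force: [-3.2, -0.6, 3.0]
finger_gap: 46.8
```

Run:
```python
from w import *
p,d,a,b,z=look("w3");np.savez("pics/w3.npz",p=p,d=d,a=a,b=b,z=z)
```

```text
t 4.7 tcp [585.78715336  81.3787219   62.4389591 ] yaw deg [-1.79999424e+02  1.60724362e-04  2.77994079e+00] ab 589.0631357852757 52.66599928777429 F [-3.23411166 -0.56326329  3.02584231] gap 46.78709218634532
```

View pics/w3.png

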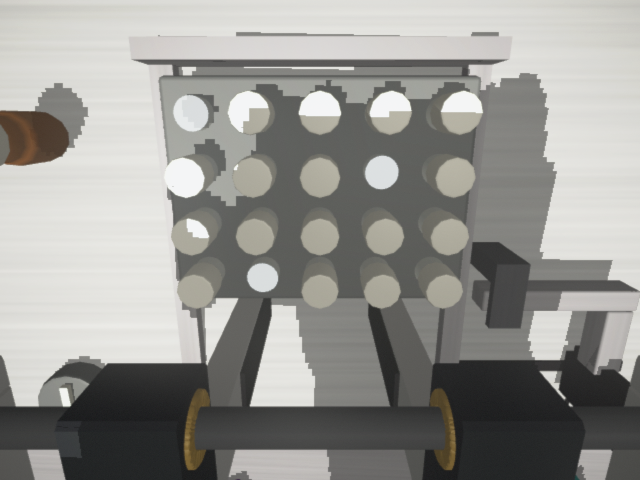

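The block is moving squarely between the rails, with its far edge at row ~78 and the fence's lower edge at row ~62, so a gap remains. I'll continue in small steps.

Call:
play_rows:
  commands:
    - {"x": 0.003, "y": 0, "z": 0, "wx": 0, "wy": 0, "wz": 0, "grip": 0.5}
    - {"x": 0.002, "y": 0, "z": 0, "wx": 0, "wy": 0, "wz": 0, "grip": 0.5}
    - {"x": 0.001, "y": 0, "z": 0, "wx": 0, "wy": 0, "wz": 0, "grip": 0.5}

```text
clock: 5.12
eef_pos: [591.5, 81.7, 62.4]
eef_rot: [-3.142, 0.0, 0.048]
wrist_force: [-1.2, 0.2, 0.7]
finger_gap: 47.2
```

Call:
play_rows:
  commands:
    - {"x": 0.001, "y": 0, "z": 0, "wx": 0, "wy": 0, "wz": 0, "grip": 0.5}
    - {"x": 0, "y": 0, "z": 0, "wx": 0, "wy": 0, "wz": 0, "grip": 0.5}

```text
clock: 5.38
eef_pos: [592.0, 81.7, 62.3]
eef_rot: [3.142, 0.001, 0.049]
wrist_force: [-5.2, -0.5, 1.8]
finger_gap: 47.0
```

Call:
play_rows:
  commands:
    - {"x": 0.001, "y": 0, "z": 0, "wx": 0, "wy": 0, "wz": 0, "grip": 0.5}
    - {"x": 0, "y": 0, "z": 0, "wx": 0, "wy": 0, "wz": 0, "grip": 0.5}

```text
clock: 5.62
eef_pos: [592.1, 81.7, 62.3]
eef_rot: [3.141, 0.004, 0.049]
wrist_force: [-13.7, -2.1, 7.6]
finger_gap: 47.0
```

The force is rising with no motion, so the block is at the fence. One more millimetre to seat it, then back off and look.

Call:
play_rows:
  commands:
    - {"x": 0.001, "y": 0, "z": 0, "wx": 0, "wy": 0, "wz": 0, "grip": 0.5}
    - {"x": 0, "y": 0, "z": 0, "wx": 0, "wy": 0, "wz": 0, "grip": 0.5}

```text
clock: 5.88
eef_pos: [592.1, 81.6, 62.4]
eef_rot: [3.141, 0.006, 0.049]
wrist_force: [-22.1, -2.1, 12.1]
finger_gap: 46.6
```

Call:
play_rows:
  commands:
    - {"x": -0.003, "y": 0, "z": 0, "wx": 0, "wy": 0, "wz": 0, "grip": 0.5}
    - {"x": -0.02, "y": 0, "z": 0, "wx": 0, "wy": 0, "wz": 0, "grip": 0.5}
    - {"x": -0.04, "y": 0, "z": 0, "wx": 0, "wy": 0, "wz": 0, "grip": 0.0}
    - {"x": 0, "y": 0, "z": -0.06, "wx": 0, "wy": 0, "wz": 0, "grip": 0.0}
    - {"x": 0, "y": 0, "z": -0.06, "wx": 0, "wy": 0, "wz": 0, "grip": 0.0}
    - {"x": 0, "y": 0, "z": 0, "wx": 0, "wy": 0, "wz": 0, "grip": 0.0}

```text
clock: 6.62
eef_pos: [533.6, 78.9, 187.3]
eef_rot: [-3.141, -0.009, 0.049]
wrist_force: [0.5, 0.2, -0.3]
finger_gap: 10.2
```

Run:
```python
from w import *
p,d,a,b,z=look("w4");np.savez("pics/w4.npz",p=p,d=d,a=a,b=b,z=z)
bt=(abs(z-82)<2)&(b>-20)&(b<130)
e=[]
for u in range(200,440,5):
    v=np.where(bt[:,u])[0]
    if len(v):e.append((b[v.max(),u],a[v.max(),u],a[v.min(),u]))
e=np.array(e);print("block front",np.median(e[:,1]),"slope",np.degrees(np.polyfit(e[:,0],e[:,1],1)[0]),"back",np.median(e[:,2]))
h=(abs(z-101)<3)&(b<-40)&(b>-130)&(a<600);print("handle",h.sum(),a[h].min(),a[h].max(),b[h].min(),b[h].max())
```

```text
t 6.625 tcp [533.62573753  78.90250869 187.28052254] yaw deg [-179.98422199   -0.53998291    2.78163671] ab 536.8430310775387 52.74081549864849 F [ 0.50398524  0.24317011 -0.27793377] gap 10.23909209683319
block front 605.3230176438724 slope -0.5940636368722714 back 692.1756967908518
handle 871 529.5319778971885 560.0721811560333 -92.4195276170218 -77.18448052663418
```

View pics/w4.png

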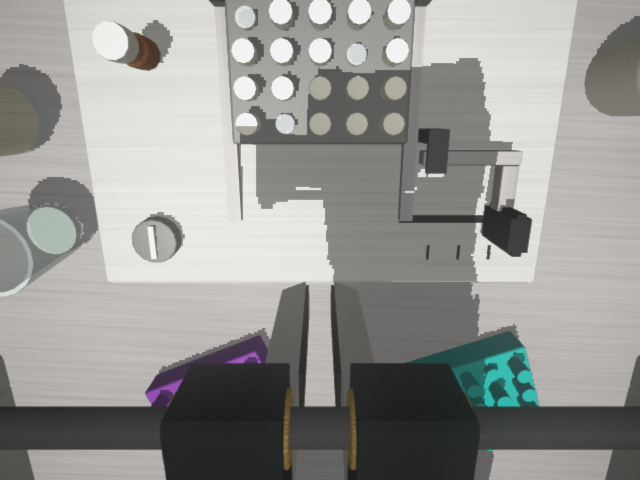

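The block's front is at a≈605, so it is home. The handle's outer face is at b≈-92 and the handle is still open at (508, 230). I'll move to its outer side with the fingers shut.

Call:
play_rows:
  commands:
    - {"x": 0.008, "y": 0.059, "z": 0, "wx": 0, "wy": 0, "wz": 0, "grip": 0}
    - {"x": 0, "y": 0.059, "z": 0, "wx": 0, "wy": 0, "wz": 0, "grip": 0}
    - {"x": 0, "y": 0.06, "z": 0, "wx": 0, "wy": 0, "wz": 0, "grip": 0}
    - {"x": 0, "y": 0, "z": 0, "wx": 0, "wy": 0, "wz": 0, "grip": 0}
    - {"x": 0, "y": 0, "z": 0, "wx": 0, "wy": 0, "wz": 0, "grip": 0}

```text
clock: 7.3
eef_pos: [547.9, -98.3, 181.3]
eef_rot: [-3.141, 0.001, 0.048]
wrist_force: [0.9, -0.1, -0.1]
finger_gap: 0.6
```

Run:
```python
from w import *
p,d,a,b,z=look("w5")
h=(abs(z-101)<3)&(b<-40)&(b>-130)&(a<600);print("handle",h.sum(),a[h].min(),a[h].max(),b[h].min(),b[h].max())
```

```text
t 7.3 tcp [547.85681665 -98.28546844 181.29177084] yaw deg [-1.79965522e+02  8.22786806e-02  2.75860498e+00] ab 542.4015283475912 -124.93080846013785 F [ 0.9476291  -0.09833988 -0.11453794] gap 0.566831977379542
handle 826 530.0316062788534 560.1050714101609 -91.9218806169363 -77.77476676420224
```

View pics/w5.png

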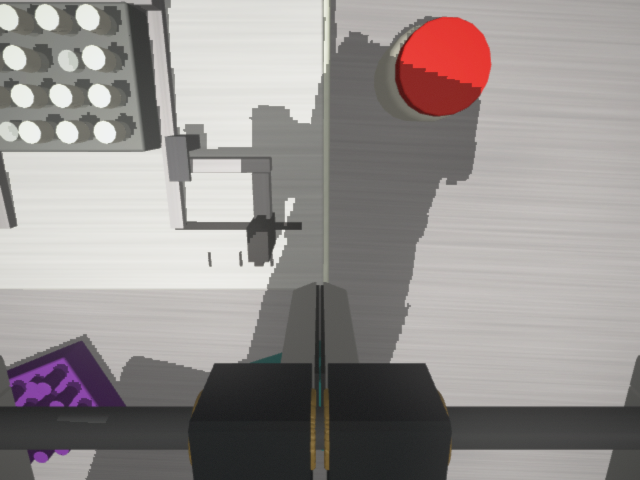

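The tool is to the right of the handle at (262, 240), and the jar at (445, 65) is well clear. I'll go down, then approach.

Call:
play_rows:
  commands:
    - {"x": 0.002, "y": 0, "z": 0.052, "wx": 0, "wy": 0, "wz": 0, "grip": 0}
    - {"x": 0, "y": 0, "z": 0.052, "wx": 0, "wy": 0, "wz": 0, "grip": 0}
    - {"x": 0, "y": 0, "z": 0, "wx": 0, "wy": 0, "wz": 0, "grip": 0}
    - {"x": 0, "y": -0.009, "z": 0, "wx": 0, "wy": 0, "wz": 0, "grip": 0}
    - {"x": 0, "y": -0.008, "z": 0, "wx": 0, "wy": 0, "wz": 0, "grip": 0}
    - {"x": 0, "y": 0, "z": 0, "wx": 0, "wy": 0, "wz": 0, "grip": 0}

```text
clock: 8.1
eef_pos: [549.9, -80.9, 79.9]
eef_rot: [3.141, -0.002, 0.05]
wrist_force: [-0.3, 0.6, 0.4]
finger_gap: 0.2
```

Call:
play_rows:
  commands:
    - {"x": 0, "y": -0.004, "z": 0, "wx": 0, "wy": 0, "wz": 0, "grip": 0}
    - {"x": 0, "y": -0.004, "z": 0, "wx": 0, "wy": 0, "wz": 0, "grip": 0}
    - {"x": 0, "y": -0.004, "z": 0, "wx": 0, "wy": 0, "wz": 0, "grip": 0}

```text
clock: 8.48
eef_pos: [548.9, -70.2, 78.9]
eef_rot: [3.14, -0.001, 0.048]
wrist_force: [-1.7, -6.3, 4.7]
finger_gap: 0.4
```

Call:
play_rows:
  commands:
    - {"x": 0, "y": -0.004, "z": 0, "wx": 0, "wy": 0, "wz": 0, "grip": 0}
    - {"x": 0, "y": -0.004, "z": 0, "wx": 0, "wy": 0, "wz": 0, "grip": 0}
    - {"x": 0, "y": -0.004, "z": 0, "wx": 0, "wy": 0, "wz": 0, "grip": 0}

```text
clock: 8.85
eef_pos: [548.0, -57.1, 78.2]
eef_rot: [-3.141, 0.0, 0.049]
wrist_force: [0.9, -0.9, -0.2]
finger_gap: 0.4
```

The lever has snapped past the first hump. I'll go on to the second stop.

Call:
play_rows:
  commands:
    - {"x": 0, "y": -0.004, "z": 0, "wx": 0, "wy": 0, "wz": 0, "grip": 0}
    - {"x": 0, "y": -0.004, "z": 0, "wx": 0, "wy": 0, "wz": 0, "grip": 0}
    - {"x": 0, "y": -0.004, "z": 0, "wx": 0, "wy": 0, "wz": 0, "grip": 0}
    - {"x": 0, "y": -0.004, "z": 0, "wx": 0, "wy": 0, "wz": 0, "grip": 0}

```text
clock: 9.35
eef_pos: [547.3, -41.8, 78.5]
eef_rot: [3.141, 0.0, 0.048]
wrist_force: [-0.5, -3.1, 0.6]
finger_gap: 0.5
```

Call:
play_rows:
  commands:
    - {"x": 0, "y": -0.004, "z": 0, "wx": 0, "wy": 0, "wz": 0, "grip": 0}
    - {"x": 0, "y": -0.004, "z": 0, "wx": 0, "wy": 0, "wz": 0, "grip": 0}
    - {"x": 0, "y": -0.002, "z": 0, "wx": 0, "wy": 0, "wz": 0, "grip": 0}

```text
clock: 9.72
eef_pos: [546.9, -31.2, 78.4]
eef_rot: [-3.141, 0.0, 0.049]
wrist_force: [0.1, 0.8, 0.4]
finger_gap: 0.4
```

Call:
play_rows:
  commands:
    - {"x": 0, "y": -0.001, "z": 0, "wx": 0, "wy": 0, "wz": 0, "grip": 0}
    - {"x": 0, "y": -0.001, "z": 0, "wx": 0, "wy": 0, "wz": 0, "grip": 0}

```text
clock: 9.98
eef_pos: [546.8, -29.6, 78.5]
eef_rot: [-3.142, -0.0, 0.049]
wrist_force: [0.1, 0.4, 0.3]
finger_gap: 0.1
```

Call:
play_rows:
  commands:
    - {"x": 0, "y": -0.001, "z": 0, "wx": 0, "wy": 0, "wz": 0, "grip": 0}
    - {"x": 0, "y": -0.001, "z": 0, "wx": 0, "wy": 0, "wz": 0, "grip": 0}
    - {"x": 0, "y": 0, "z": 0, "wx": 0, "wy": 0, "wz": 0, "grip": 0}

```text
clock: 10.35
eef_pos: [546.7, -28.2, 78.5]
eef_rot: [3.141, -0.0, 0.048]
wrist_force: [0.2, -5.2, 0.0]
finger_gap: 0.4
```

Call:
play_rows:
  commands:
    - {"x": 0, "y": -0.001, "z": 0, "wx": 0, "wy": 0, "wz": 0, "grip": 0}
    - {"x": 0, "y": 0, "z": 0, "wx": 0, "wy": 0, "wz": 0, "grip": 0}

```text
clock: 10.6
eef_pos: [546.7, -28.2, 78.5]
eef_rot: [3.139, -0.0, 0.048]
wrist_force: [-0.7, -11.5, 0.1]
finger_gap: 0.5
```

The lever is at its hard stop, with 11.5 N and no further motion. I'll back off, rise clear and check.

Call:
play_rows:
  commands:
    - {"x": 0, "y": 0.003, "z": 0, "wx": 0, "wy": 0, "wz": 0, "grip": 0}
    - {"x": 0, "y": 0.017, "z": 0, "wx": 0, "wy": 0, "wz": 0, "grip": 0}
    - {"x": 0, "y": 0.02, "z": 0, "wx": 0, "wy": 0, "wz": 0, "grip": 0}
    - {"x": 0, "y": 0, "z": -0.06, "wx": 0, "wy": 0, "wz": 0, "grip": 0}
    - {"x": 0, "y": 0, "z": -0.06, "wx": 0, "wy": 0, "wz": 0, "grip": 0}
    - {"x": -0.04, "y": -0.04, "z": -0.03, "wx": 0, "wy": 0, "wz": 0, "grip": 0}
    - {"x": -0.02, "y": -0.04, "z": 0, "wx": 0, "wy": 0, "wz": 0, "grip": 0}
    - {"x": 0, "y": 0, "z": 0, "wx": 0, "wy": 0, "wz": 0, "grip": 0}
    - {"x": 0, "y": 0, "z": 0, "wx": 0, "wy": 0, "wz": 0, "grip": 0}

```text
clock: 11.72
eef_pos: [486.1, 8.6, 227.8]
eef_rot: [3.141, -0.0, 0.048]
wrist_force: [-0.4, 0.9, 0.0]
finger_gap: 0.4
```

Run:
```python
from w import *
p,d,a,b,z=look("w6")
bt=(abs(z-82)<2)&(b>-20)&(b<130)
e=[]
for u in range(100,500,5):
    v=np.where(bt[:,u])[0]
    if len(v):e.append((b[v.max(),u],a[v.max(),u]))
e=np.array(e);print("block front",np.median(e[:,1]))
h=(abs(z-101)<3)&(b<0)&(b>-130)&(a<580);print("handle",h.sum(),a[h].min(),a[h].max(),b[h].min(),b[h].max())
bo=(abs(z-76)<3)&(a>580)&(a<604)&(b<70)&(b>-60);print("bolt",bo.sum(),a[bo].min(),a[bo].max(),b[bo].min(),b[bo].max())
p,d=manip.camera("scene");cv2.imwrite("pics/scene9.png",p[:,:,::-1])
```

```text
t 11.725 tcp [486.11994909   8.57039637 227.77620337] yaw deg [ 1.79990341e+02 -8.87654360e-03  2.76132633e+00] ab 485.9582505205063 -15.18668310827832 F [-0.36463997  0.86088298  0.01520466] gap 0.3728126461562424
block front 604.8339202049494
handle 691 530.2051401862519 559.3984421047046 -44.14930330524281 -30.29822988153398
bolt 1232 580.1061218905135 599.8673879400047 -44.18748124831469 25.816650113650237
```

View pics/w6.png

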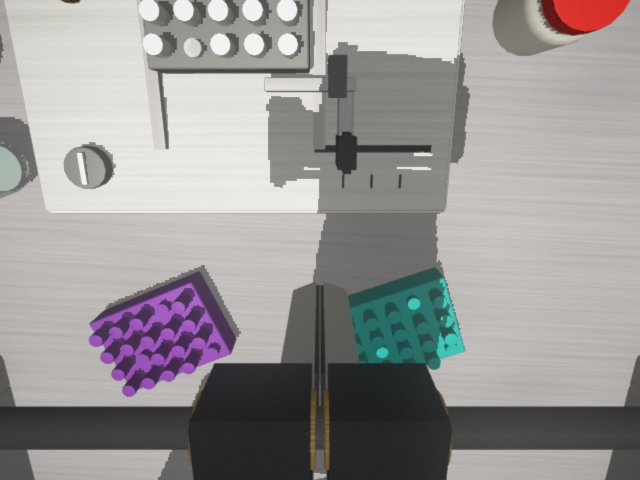

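View pics/scene9.png

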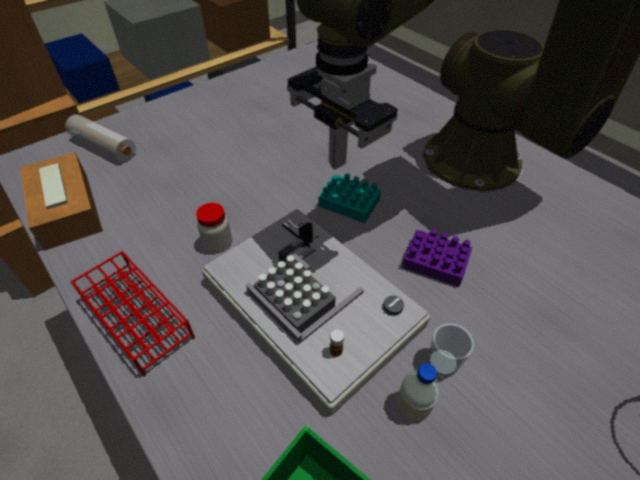

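In the wrist view the bolt (265–355, 85) lies across the block's front and the handle has moved to (345, 153). The scene view shows the block against the fence, the bystanders where they were, and the hand clear. I'll hand it in.

```bash
python3 -c "
from cell import manip
print(manip.sign_off())"
```

```text
the job is handed in; nothing more can be done
None
```

The block is home against the back fence and the lever is at its second stop, with the bolt across the front of the block. I handed the job in at about 11.8 s.

- **Block:** I pushed its front face with the fingertips until the force rose to about 22 N with no further motion. The last view puts its front face at 604.8 mm along the shaker's x axis, against a shaker origin of about 603.5–606 mm. That matches home to within 1–2 mm.
- **Lever:** I pushed the handle sideways from its outer face with shut fingers, past both clicks, until the hard stop held at 11.5 N. After I let go, the camera showed 48 mm of travel instead of the nominal 50. That fits the stated loose play and the roughly 2 mm camera accuracy.
- **Bolt:** Its tip is about 27 mm to the right of the shaker's centre line (25 nominal).
- **Clearance:** The hand is about 230 mm above the table and touches nothing. In the last scene picture the jar, flask, beaker and tube look unmoved; I did not measure them again.
- **Disagreement:** The top and scene cameras differed by up to about 7 mm on the shaker's position, so I relied on the wrist camera and on contact forces. The first move call was refused for incomplete rows, and nothing moved.

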